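# Click the crank onto the router lift and wind the spindle up

### The arm

A 6-joint arm with a two-finger parallel gripper is mounted at the origin on the work surface. World frame = base frame: x ahead of the robot, y to its left, z up, the work surface at z = 0. Lengths are in m, angles in rad, forces in N, time in s.
With the tool pointing down it reaches from about 0.375 to 0.9 m from the base axis. Payload 3.1 kg.
Tool frame: the origin (TCP) lies where the fingers leave the gripper's body, on its centre line; the fingertips stand 73 mm ahead of it and the grasp point (between the pads) lies 54 mm ahead of it; z points along the fingers, y is the line along which they close (so a half turn about z gives the same grasp; the last joint's range is limited). The gripper opens to 85 mm and grips with 20 to 120 N. Pads are 22 mm wide; open, the fingers measure 114 mm over their backs; the gripper's body (76 mm by 85 mm) begins 54 mm behind the grasp point. The pads swing forward as they close: fully open they stand 13 mm farther back than shut.
Start: joints at [-1.484, 0.527, 1.433, -0, 1.181, -0.178], TCP at [0.164, -0.603, 0.304] pointing down, gripper open.
Joint ranges: [-3.08, 3.08], [-0.75, 2.2], [0.22, 2.44], [-1.43, 4.57], [0, 2.65], [-2.85, 2.85]. Speed limits (rad/s): [2.79, 2.79, 3.14, 3.14, 3.14, 3.14].

### API

Orientations are given as a unit quaternion [x, y, z, w].
In Python, from station import manip gives the robot as it stands.
- The arm moves only by the shell command python3 -m crank 'ROWS' [FORCE]. ROWS is JSON, a list of rows, each an object with "dp": the shift along the tool's x, y, z normalised to -1 to 1, where 1 is 50 cm, a list of three; "delta_rot": the turn, a rotation vector about the tool's x, y, z normalised to -1 to 1, where 1 is 2 pi rad, a list of three; "fingers": the opening, from -1 (shut) to 1 (fully open). A call has 1 to 12 rows; each row shifts and turns the commanded pose from where the row before left it, along the tool's axes as they then stand; what a row does not reach is not made up. A row lasts 1/12 s, in which the tool goes at most 41.7 mm and 7.16 degrees, less where a joint would pass 70% of its speed; a pose out of reach is approached as far as the arm can. A call with a number of a shift or a turn outside -1 to 1 is refused whole. A call with a gripper value outside its range is refused whole. The fingers move at their own pace and stop on an object; FORCE is the grip in N (left out, the last holds). Time passes only in rows, so rows that do not move let the fingers close. It gives the time, the measured TCP pose, the force, the opening and the grip force at its end, in the units of the state.
- manip.sense(): the state, without advancing time (a new reading comes with each control period).
- manip.snapshot(name): name is "scene" or "top"; returns (picture, depth): 384x512x3 uint8, red, green, blue; 384x512 float32, m along the optical axis (not along the pixel's ray), 0 where there is no reading.
- manip.camera_model(name): a dict with "fx", "fy", "cx", "cy" (pixels), "origin" and "attitude" of the camera in the world. Camera axes: x right, y up, looking along -z (the intrinsics and any distortion apply to the point x, -y, -z); pixel columns grow to the right and rows downward; lengths in m; the calibration is good to about 2 mm. A picture is of the moment at which its call begins. camera_model takes no time and is no camera call.
- manip.sign_off(): hands the job in; it is judged then, once.
The state is a dict: "t": time; "q": joint angles; "qd": joint speeds; "tau": joint torques, N m; "tcp_pos": TCP position; "tool_rot": TCP orientation; "force": force on the tool from outside, world axes, zero at the start; "ft_torque": the same for the moment, N m; "finger_gap": opening from 0.0 (shut) to 1.0 (fully open); "gripper_force": force on a finger pad.
Only numpy, scipy, OpenCV 4.12 (cv2) and the standard library are available. Lean on these libraries where they do the work, as an engineer would, in place of code of your own. Each camera call takes 0.05 s, during which the arm holds its last target. There are 200 camera calls.

### The job

The router lift in the bench has to come up. Fit the loose crank onto the lift's square shaft, feel for the angle at which it drops over the square, press it down past the sprung ball until it clicks fully home, then wind it clockwise (seen from above), a good turn and a half, until the spindle meets its top stop. Leave the crank clicked on the shaft, let go, and leave everything else where it is.

Things in the scene. Friction and masses are not known exactly. Their poses are not given: they have to be found in the camera images.
- crank: loose crank, upright on the bench, socket down, about 0.32 kg, centre of mass 9 mm from the hub axis towards the knob. Hub: 32 mm square steel block 44 mm tall, then a round black grip 28 mm wide up to a flat top at 76 mm. Aluminium arm 14 mm wide, 21 to 30 mm up, ends in a red knob. Origin: centre of the hub's underside. x: along the arm to the knob; z: up
- crank_grip (a point): centre of the loose crank's round hub grip (28 mm in diameter, from 44 to 76 mm above the hub's underside), on the hub axis 66 mm above the underside, 10 mm below the flat top. Axes as the crank's
- crank_foot (a point): centre of the underside of the crank's hub, at the mouth of its square socket: 15.4 mm wide, 44 mm deep, sides parallel and square to the arm (any of the four quarter turns fits the shaft). Each side has a pocket for the ball, 6 to 17 mm above the underside. Axes as the crank's. The crank is home when this point is at shaft_seat
- crank_knob (a point): middle of the crank's red upright knob, 20 mm in diameter, from 31 to 92 mm above the hub's underside; this point is 66 mm above it and 65 mm from the hub axis along the arm. The knob spins freely on its pin, so a gripper that does not turn can hold it while it goes round; gripped with under about 20 N it may slip out
- shaft_seat (a point): centre of the top of the round brass shoulder, 48 mm wide, 20 mm above the bench, on the fixed grey lift plate (200 x 300 x 12 mm; its place and yaw vary). The crank's underside rests on it when home. Axes: the plate's, z up. The shaft here needs about 0.12 N m to turn (2 to 3 N at the knob), clockwise from above, up to a firm stop; it holds still otherwise
- shaft_top (a point): centre of the top of the upright square steel shaft, 42 mm above the shoulder. It is 14 mm square; the top 6 mm tapers to 9 mm. ITS ANGLE IS NOT GIVEN (axes: the plate's): it may be any. The socket fits only within 5 degrees of square: see it or feel for it. Misaligned, the hub's underside stops 1 to 6 mm below this point; aligned, it goes down freely to 26 mm below, onto the ball
- shaft_ball (a point): point on the shaft's axis 11.5 mm above the shoulder, level with the sprung ball in one face of the shaft (12 mm ball standing 3 mm proud). The crank's underside stops on it about 16 mm above the shoulder. From there 8 to 20 N straight down pushes it past; it clicks down onto the shoulder and stays
- spindle (a joint): height in m of the router spindle: a dark hexagonal nut 38 mm wide on an aluminium nose, 135 mm from the shaft on the same plate. 0 is its lowest, 0.014 its top stop. It rises 8 mm per clockwise turn of the crank, starts 0 to 2 mm up (so 1.5 to 1.75 turns are needed) and stays where it is left
- gauge: bystander, not to be disturbed: brass three-step set-up gauge, 30 x 20 x 30 mm, standing on the lift plate. Origin at the centre of its underside
- wrench: bystander, not to be disturbed: steel open-ended spanner, 170 mm long, lying flat. Origin at the centre of its underside
- tape: bystander, not to be disturbed: yellow tape measure, 70 x 45 x 65 mm. Origin at the centre of its underside
- offcut: bystander, not to be disturbed: wooden offcut, 160 x 70 x 38 mm. Origin at the centre of its underside
- screwdriver: bystander, not to be disturbed: screwdriver, 200 mm long, lying flat. Origin at the centre of its underside
Not all that is in view belongs to the job. There is more than one size of the crank; the job needs the largest.

How it is judged:
On the way, in this order (a step that is already met when the one before it is completed fails the run):
1. the crank sits clicked home on the shaft's shoulder while the spindle is still low (z of crank_foot in the frame of shaft_seat below 0.003 m and horizontal distance between crank_foot and shaft_seat below 0.003 m and angle between crank_foot's own z axis and vertical below 0.08 rad and value of joint spindle below 0.006 m), for 0.2 s.
2. the spindle is wound up to its top stop with the crank still home (z of crank_foot in the frame of shaft_seat below 0.003 m and horizontal distance between crank_foot and shaft_seat below 0.003 m and angle between crank_foot's own z axis and vertical below 0.08 rad and value of joint spindle above 0.0128 m), for 0.2 s.
At the end, for the whole second after the job is handed in: The spindle is within 1.2 mm of its top stop (0.014 m), and the crank is left on the shaft at rest, clicked home: its underside within 3 mm of the shoulder, centred to 3 mm, upright to 0.08 rad (all of step 2 and linear speed of crank below 0.02 m/s); the robot touches nothing.
It fails at once if a bystander is moved by more than 30 mm (distance of any of gauge, wrench, tape, offcut, screwdriver from where it was at the start of the episode above 0.03 m).
It also fails if it takes over 72 s, if anything falls off the work surface, if the arm or the gripper's body presses on something with over 40 N, if the wrist force passes 120 N, or if a joint passes its speed limit or range.

## Working session

There is one attempt and no reset: what is moved stays moved. The work goes in short steps, Python scripts to look and compute and a shell command to move; the robot and the scene stay as the last step left them, time stands still between calls to the robot, and variables do not carry over. Pictures are saved under pics/ and viewed, at most 10 in all, crops included, and the job is handed in when it is done.

```bash
ls; mkdir -p pics; cat > h.py <<'E'
import numpy as np, cv2
from station import manip
from scipy.spatial.transform import Rotation as R
def cam(n):
    m=manip.camera_model(n); a=np.array(m["attitude"],float)
    Rm=R.from_quat(a).as_matrix() if a.shape==(4,) else a
    return m,Rm,np.array(m["origin"])
def ray(n,u,v):
    m,Rm,o=cam(n)
    return o,Rm@np.array([(u-m["cx"])/m["fx"],-(v-m["cy"])/m["fy"],-1.])
def plane(n,u,v,z):
    o,d=ray(n,u,v); return o+d*(z-o[2])/d[2]
def dep(n,u,v,D):
    o,d=ray(n,u,v); return o+d*D[int(v),int(u)]
def proj(n,p):
    m,Rm,o=cam(n); c=Rm.T@(np.array(p)-o); return m["cx"]-m["fx"]*c[0]/c[2], m["cy"]+m["fy"]*c[1]/c[2]
def cloud(n,D):
    m,Rm,o=cam(n); v,u=np.mgrid[:D.shape[0],:D.shape[1]]
    d=np.stack([(u-m["cx"])/m["fx"],-(v-m["cy"])/m["fy"],-np.ones(u.shape)],-1)
    return o+(d*D[...,None])@Rm.T
def shot(n,f):
    p,D=manip.snapshot(n); np.savez(f"pics/{f}.npz",p=p,D=D); cv2.imwrite(f"pics/{f}.png",p[...,::-1]); return p,D
E
python3 - <<'E'
from h import *
for n in("scene","top"):
    shot(n,n+"0"); print(manip.camera_model(n))
a,b=[cv2.imread(f"pics/{n}0.png") for n in("scene","top")]
print(manip.sense())
E
```

```text
pics
{'fx': 379.8550938516048, 'fy': 379.8550938516048, 'cx': 255.08391301383546, 'cy': 199.45537918681458, 'origin': array([1.36227557, 0.69932517, 0.96067736]), 'attitude': array([0.174991  , 0.38322072, 0.83466499, 0.35475962])}
{'fx': 436.39283550476716, 'fy': 436.39283550476716, 'cx': 259.5789789517013, 'cy': 195.71967847334253, 'origin': array([0.38945785, 0.00701221, 1.41396496]), 'attitude': array([ 0.04355802, -0.04530068, -0.7040623 ,  0.70735198])}
{'t': 0.1, 'q': array([-1.48349213e+00,  5.28389154e-01,  1.43380291e+00, -2.98221865e-06,
        1.18143850e+00, -1.78513772e-01]), 'qd': array([ 4.88224109e-05, -2.30121942e-04, -3.96315275e-03, -1.51319338e-03,
        2.22767655e-03,  9.02704531e-04]), 'tau': array([-3.99679730e-04, -4.43305707e+01, -1.78585625e+01, -2.19366821e-04,
        3.83799139e-03,  5.51850874e-06]), 'tcp_pos': array([ 0.16415965, -0.60251231,  0.30301241]), 'tool_rot': array([ 9.91180005e-01,  1.32518521e-01,  4.50755251e-05, -1.01795618e-03]), 'force': array([ 0.14856698, -0.41278644, -0.54541846]), 'ft_torque': array([-0.00286329, -0.02041282,  0.01401014]), 'gripper_force': 0.0, 'finger_gap': 1.0025913797759938}
```

View pics/scene0.png

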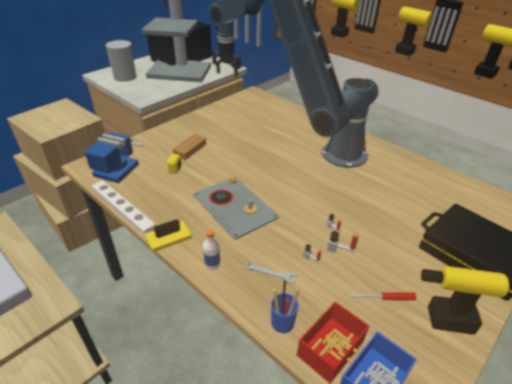

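View pics/top0.png

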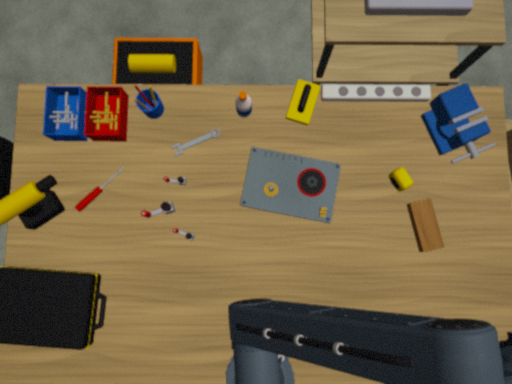

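The top view shows three cranks near (175,181), (158,210) and (183,234), with the middle one largest. The shaft is at (271,189) and the spindle at (312,181) on the plate. In the scene view, the large crank is at about (343,240) and the shaft at (250,205). I'll zoom in next.

```bash
python3 - <<'E'
from h import *
a,b=[cv2.imread(f"pics/{n}0.png") for n in("scene","top")]
r=lambda im,x,y,w,h,s:cv2.resize(im[y:y+h,x:x+w],None,fx=s,fy=s,interpolation=cv2.INTER_CUBIC)
o=np.zeros((600,800,3),np.uint8)
def put(i,x,y): o[y:y+i.shape[0],x:x+i.shape[1]]=i
put(r(b,135,190,50,36,8),0,0)        # crank top
put(r(b,253,172,36,36,8),410,0)      # shaft top
put(r(a,320,210,50,45,6),0,300)
put(r(a,230,185,40,40,7),410,300)
cv2.imwrite("pics/crop0.png",o)
D=np.load("pics/top0.npz")["D"];Ds=np.load("pics/scene0.npz")["D"]
C=cloud("top",D);S=cloud("scene",Ds)
for n,u,v in(("knob",146,213),("hub",168,208),("shaft",271,189),("plate",255,205),("bench",220,220)): print(n,C[v,u].round(4))
for n,c in(("top",C),("scene",S)):
    for nm,ctr in(("crank",C[208,168]),("shaft",C[189,271])):
        q=c.reshape(-1,3); k=(np.hypot(*(q[:,:2]-ctr[:2]).T)<.09)
        z=q[k]; print(n,nm,"zmax",np.sort(z[:,2])[-8:].round(4), z[np.argsort(z[:,2])[-5:]].round(3).tolist())
E
```

```text
knob [0.5021 0.3488 0.0917]
hub [0.5189 0.2851 0.0791]
shaft [ 0.5821 -0.0316  0.0598]
plate [0.5365 0.0186 0.0108]
bench [ 0.4886  0.1324 -0.0053]
top crank zmax [0.0942 0.0956 0.0956 0.0959 0.096  0.0967 0.0967 0.0969] [[0.499, 0.357, 0.096], [0.505, 0.351, 0.096], [0.502, 0.354, 0.097], [0.505, 0.357, 0.097], [0.502, 0.357, 0.097]]
top shaft zmax [0.0621 0.0622 0.0626 0.0632 0.0633 0.0637 0.0638 0.0643] [[0.585, -0.032, 0.063], [0.591, -0.028, 0.063], [0.588, -0.032, 0.064], [0.591, -0.035, 0.064], [0.588, -0.028, 0.064]]
scene crank zmax [0.0932 0.0933 0.0935 0.0936 0.0937 0.095  0.0952 0.0962] [[0.504, 0.358, 0.094], [0.508, 0.36, 0.094], [0.502, 0.356, 0.095], [0.508, 0.356, 0.095], [0.501, 0.359, 0.096]]
scene shaft zmax [0.0589 0.0597 0.0599 0.0602 0.0602 0.0608 0.0609 0.0625] [[0.59, -0.032, 0.06], [0.585, -0.026, 0.06], [0.593, -0.034, 0.061], [0.59, -0.022, 0.061], [0.586, -0.031, 0.062]]
```

View pics/crop0.png

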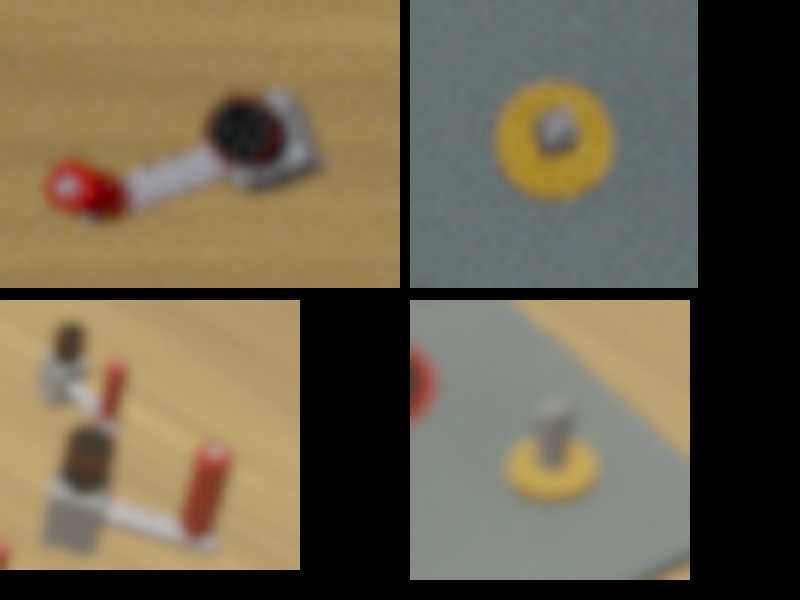

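```bash
cat >> h.py <<'E'
def tri(p,q):
    (o1,d1),(o2,d2)=ray("top",*p),ray("scene",*q)
    A=np.stack([d1,-d2],1); s=np.linalg.lstsq(A,o2-o1,rcond=None)[0]
    a,b=o1+d1*s[0],o2+d2*s[1]; return (a+b)/2,np.linalg.norm(a-b)
def blob(p,n,mask,ctr,r):
    v,u=np.mgrid[:384,:512]; m=(mask&(np.hypot(u-ctr[0],v-ctr[1])<r)).astype(np.uint8)
    c=cv2.findContours(m,cv2.RETR_EXTERNAL,cv2.CHAIN_APPROX_NONE)[0]; c=max(c,key=cv2.contourArea)
    return cv2.fitEllipse(c), m
E
python3 - <<'E'
from h import *
P={};C={}
for n in("top","scene"):
    z=np.load(f"pics/{n}0.npz"); P[n]=z["p"].astype(int); C[n]=cloud(n,z["D"])
def yel(p): return (p[...,0]-p[...,2]>70)&(p[...,0]>120)&(p[...,1]>100)
e=[blob(P[n],n,yel(P[n]),c,r)[0] for n,c,r in(("top",(271,189),14),("scene",(250.4,209),9))]
print(e); print("brass tri",tri(e[0][0],e[1][0]),plane("top",*e[0][0],.02),plane("scene",*e[1][0],.02))
print("shaft top tri",tri((271.4,188.0),(250.6,199.9)))
print("hubtop tri",tri((165.5,206.0),(334.7,232.3)))
print("knobtop tri",tri((143.4,213.2),(355.9,235.2)))
for n in C:
    q=C[n].reshape(-1,3); p=P[n].reshape(-1,3)
    r=np.hypot(q[:,0]-.517,q[:,1]-.288)
    k=(r<.035)&(q[:,2]>.068)&(p.max(1)<110); print(n,"grip top",k.sum(),np.median(q[k],0),(q[k].max(0)+q[k].min(0))/2)
    k=(r<.1)&(r>.04)&(q[:,2]>.085); print(n,"knob top",k.sum(),np.median(q[k],0),(q[k].max(0)+q[k].min(0))/2)
    k=(r<.12)&(r>.06)&(abs(q[:,2])<.02); print("bench z",np.median(q[k,2]))
    k=(np.hypot(q[:,0]-.586,q[:,1]+.03)<.03)&(q[:,2]>.05); print("shaft top",k.sum(),q[k].mean(0))
E
```

```text
[((270.56756591796875, 189.16299438476562), (13.046710014343262, 13.416106224060059), 88.49308776855469), ((249.9569091796875, 208.9088897705078), (6.815769672393799, 10.592251777648926), 88.60840606689453)]
brass tri (array([ 0.58831448, -0.03203548,  0.01480113]), np.float64(0.0012827283748006034)) [ 0.58717586 -0.03138702  0.02      ] [ 0.59290125 -0.02856963  0.02      ]
shaft top tri (array([ 0.58560917, -0.0329538 ,  0.05701444]), np.float64(6.0729132915036054e-05))
hubtop tri (array([0.52535601, 0.29367516, 0.07566303]), np.float64(0.00010278461692547496))
knobtop tri (array([0.50166217, 0.35689194, 0.09006741]), np.float64(0.0004454289216403026))
top grip top 65 [0.52522887 0.29541455 0.07640442] [0.52513885 0.29575959 0.07575046]
top knob top 34 [0.50229917 0.35637679 0.09171684] [0.50364111 0.35556624 0.09103207]
bench z -5.100305819327744e-05
shaft top 21 [ 0.58729137 -0.03148607  0.06005952]
scene grip top 38 [0.53273506 0.29800472 0.07415954] [0.52946503 0.29832886 0.07397922]
scene knob top 25 [0.50826372 0.35874456 0.09170542] [0.50621143 0.35827542 0.0916606 ]
bench z -3.214740172519104e-05
shaft top 17 [ 0.59166367 -0.02984896  0.05721515]
```

```bash
cat >> h.py <<'E'
def go(x,y,z,yaw=None):
    s=manip.sense(); r=R.from_quat(s["tool_rot"]); d=r.inv().apply(np.array([x,y,z])-s["tcp_pos"])
    M=r.as_matrix(); f=np.degrees(np.arctan2(M[1,0],M[0,0])); v=np.degrees(np.arccos(-M[2,2]))
    print("t",s["t"],"tcp",s["tcp_pos"].round(4),"yaw %.2f tilt %.2f"%(f,v),"q6 %.1f"%np.degrees(s["q"][5]),"F",s["force"].round(1),"gap",round(s["finger_gap"],3))
    print("total dp",(d/.5).round(4),"min rows %.1f"%(np.linalg.norm(d)/.0417), "" if yaw is None else "rotz total %.4f"%(-((yaw-f+180)%360-180)/360))
E
L='{"dp":[0.063,-0.018,0],"delta_rot":[0,0,0],"fingers":0.5}'
python3 -m crank '[{"dp":[0.063,-0.018,0],"delta_rot":[0,0,0],"fingers":0.5},{"dp":[0.063,-0.018,0],"delta_rot":[0,0,0],"fingers":0.5},{"dp":[0.063,-0.018,0],"delta_rot":[0,0,0],"fingers":0.5},{"dp":[0.063,-0.018,0],"delta_rot":[0,0,0],"fingers":0.5},{"dp":[0.063,-0.018,0],"delta_rot":[0,0,0],"fingers":0.5},{"dp":[0.063,-0.018,0],"delta_rot":[0,0,0],"fingers":0.5},{"dp":[0.063,-0.018,0],"delta_rot":[0,0,0],"fingers":0.5},{"dp":[0.063,-0.018,0],"delta_rot":[0,0,0],"fingers":0.5},{"dp":[0.063,-0.018,0],"delta_rot":[0,0,0],"fingers":0.5},{"dp":[0.063,-0.018,0],"delta_rot":[0,0,0],"fingers":0.5},{"dp":[0.063,-0.018,0],"delta_rot":[0,0,0],"fingers":0.5},{"dp":[0.063,-0.018,0],"delta_rot":[0,0,0],"fingers":0.5}]'
python3 -c "
from h import *
go(.525,.294,.26,110)"
```

```text
t: 1.1
tcp_pos: [0.5016, -0.3982, 0.3034]
tool_rot: [0.991, 0.133, -0.0, -0.0]
force: [0.5, -0.9, -0.1]
finger_gap: 0.752
gripper_force: 0.0
t 1.1 tcp [ 0.5016 -0.3982  0.3034] yaw 15.24 tilt 0.07 q6 26.3 F [ 0.5 -0.9 -0.1] gap 0.752
total dp [ 0.4089 -1.3234  0.0879] min rows 16.6 rotz total -0.2632
```

```bash

python3 -m crank '[{"dp":[0.017,-0.055,0.0036],"delta_rot":[0,0,0],"fingers":0.5},{"dp":[0.017,-0.055,0.0036],"delta_rot":[0,0,0],"fingers":0.5},{"dp":[0.017,-0.055,0.0036],"delta_rot":[0,0,0],"fingers":0.5},{"dp":[0.017,-0.055,0.0036],"delta_rot":[0,0,0],"fingers":0.5},{"dp":[0.017,-0.055,0.0036],"delta_rot":[0,0,0],"fingers":0.5},{"dp":[0.017,-0.055,0.0036],"delta_rot":[0,0,0],"fingers":0.5},{"dp":[0.017,-0.055,0.0036],"delta_rot":[0,0,0],"fingers":0.5},{"dp":[0.017,-0.055,0.0036],"delta_rot":[0,0,0],"fingers":0.5},{"dp":[0.017,-0.055,0.0036],"delta_rot":[0,0,0],"fingers":0.5},{"dp":[0.017,-0.055,0.0036],"delta_rot":[0,0,0],"fingers":0.5},{"dp":[0.017,-0.055,0.0036],"delta_rot":[0,0,0],"fingers":0.5},{"dp":[0.017,-0.055,0.0036],"delta_rot":[0,0,0],"fingers":0.5}]' >/dev/null
python3 -m crank '[{"dp":[0.017,-0.055,0.0036],"delta_rot":[0,0,0],"fingers":0.5},{"dp":[0.017,-0.055,0.0036],"delta_rot":[0,0,0],"fingers":0.5},{"dp":[0.017,-0.055,0.0036],"delta_rot":[0,0,0],"fingers":0.5},{"dp":[0.017,-0.055,0.0036],"delta_rot":[0,0,0],"fingers":0.5},{"dp":[0.017,-0.055,0.0036],"delta_rot":[0,0,0],"fingers":0.5},{"dp":[0.017,-0.055,0.0036],"delta_rot":[0,0,0],"fingers":0.5},{"dp":[0.017,-0.055,0.0036],"delta_rot":[0,0,0],"fingers":0.5},{"dp":[0.017,-0.055,0.0036],"delta_rot":[0,0,0],"fingers":0.5},{"dp":[0.017,-0.055,0.0036],"delta_rot":[0,0,0],"fingers":0.5},{"dp":[0.017,-0.055,0.0036],"delta_rot":[0,0,0],"fingers":0.5},{"dp":[0.017,-0.055,0.0036],"delta_rot":[0,0,0],"fingers":0.5},{"dp":[0.017,-0.055,0.0036],"delta_rot":[0,0,0],"fingers":0.5}]' >/dev/null
python3 -m crank '[{"dp":[0,0,0],"delta_rot":[0,0,-0.0188],"fingers":0.5},{"dp":[0,0,0],"delta_rot":[0,0,-0.0188],"fingers":0.5},{"dp":[0,0,0],"delta_rot":[0,0,-0.0188],"fingers":0.5},{"dp":[0,0,0],"delta_rot":[0,0,-0.0188],"fingers":0.5},{"dp":[0,0,0],"delta_rot":[0,0,-0.0188],"fingers":0.5},{"dp":[0,0,0],"delta_rot":[0,0,-0.0188],"fingers":0.5},{"dp":[0,0,0],"delta_rot":[0,0,-0.0188],"fingers":0.5},{"dp":[0,0,0],"delta_rot":[0,0,-0.0188],"fingers":0.5},{"dp":[0,0,0],"delta_rot":[0,0,-0.0188],"fingers":0.5},{"dp":[0,0,0],"delta_rot":[0,0,-0.0188],"fingers":0.5},{"dp":[0,0,0],"delta_rot":[0,0,-0.0188],"fingers":0.5},{"dp":[0,0,0],"delta_rot":[0,0,-0.0188],"fingers":0.5}]' >/dev/null
python3 -m crank '[{"dp":[0,0,0],"delta_rot":[0,0,-0.0188],"fingers":0.5},{"dp":[0,0,0],"delta_rot":[0,0,-0.0188],"fingers":0.5}]'
python3 -c "
from h import *
go(.527,.294,.122,110)"
```

```text
t: 4.27
tcp_pos: [0.5237, 0.2908, 0.2602]
tool_rot: [0.571, 0.821, -0.001, -0.0]
force: [0.3, -0.1, -0.2]
finger_gap: 0.749
gripper_force: 0.0
t 4.2667 tcp [0.5237 0.2908 0.2602] yaw 110.32 tilt 0.07 q6 -2.0 F [ 0.3 -0.1 -0.2] gap 0.749
total dp [0.0037 0.0088 0.2763] min rows 3.3 rotz total 0.0009
```

```bash

python3 -m crank '[{"dp":[0.0006,0.0013,0.04],"delta_rot":[0,0,0],"fingers":0.5},{"dp":[0.0006,0.0013,0.04],"delta_rot":[0,0,0],"fingers":0.5},{"dp":[0.0006,0.0013,0.04],"delta_rot":[0,0,0],"fingers":0.5},{"dp":[0.0006,0.0013,0.04],"delta_rot":[0,0,0],"fingers":0.5},{"dp":[0.0006,0.0013,0.04],"delta_rot":[0,0,0],"fingers":0.5},{"dp":[0.0006,0.0013,0.04],"delta_rot":[0,0,0],"fingers":0.5},{"dp":[0,0,0.02],"delta_rot":[0,0,0],"fingers":0.5},{"dp":[0,0,0.015],"delta_rot":[0,0,0],"fingers":0.5},{"dp":[0,0,0],"delta_rot":[0,0,0],"fingers":0.5}]'
python3 -m crank '[{"dp":[0,0,0],"delta_rot":[0,0,0],"fingers":-1},{"dp":[0,0,0],"delta_rot":[0,0,0],"fingers":-1},{"dp":[0,0,0],"delta_rot":[0,0,0],"fingers":-1},{"dp":[0,0,0],"delta_rot":[0,0,0],"fingers":-1},{"dp":[0,0,0],"delta_rot":[0,0,0],"fingers":-1},{"dp":[0,0,0],"delta_rot":[0,0,0],"fingers":-1},{"dp":[0,0,0],"delta_rot":[0,0,0],"fingers":-1}]' 60
python3 - <<'E'
from h import *
go(.525,.294,.24)
p,D=shot("scene","s1"); p2,D2=shot("top","t1")
r=lambda im,x,y,w,h,s:cv2.resize(im[y:y+h,x:x+w,::-1],None,fx=s,fy=s,interpolation=cv2.INTER_CUBIC)
cv2.imwrite("pics/c1.png",np.hstack([r(p,290,190,100,100,4),r(p2,120,160,100,100,4)]))
E
```

```text
t: 5.02
tcp_pos: [0.5263, 0.2936, 0.1217]
tool_rot: [0.574, 0.819, -0.001, -0.001]
force: [-0.3, 0.5, 0.0]
finger_gap: 0.754
gripper_force: 0.0
t: 5.6
tcp_pos: [0.5279, 0.2942, 0.1247]
tool_rot: [0.574, 0.819, 0.001, 0.001]
force: [-0.2, -0.6, 5.6]
finger_gap: 0.308
gripper_force: 59.2
t 5.6 tcp [0.5279 0.2942 0.1247] yaw 109.98 tilt 0.17 q6 -1.4 F [-0.2 -0.6  5.6] gap 0.308
total dp [ 0.0017 -0.005  -0.2306] min rows 2.8
```

View pics/c1.png

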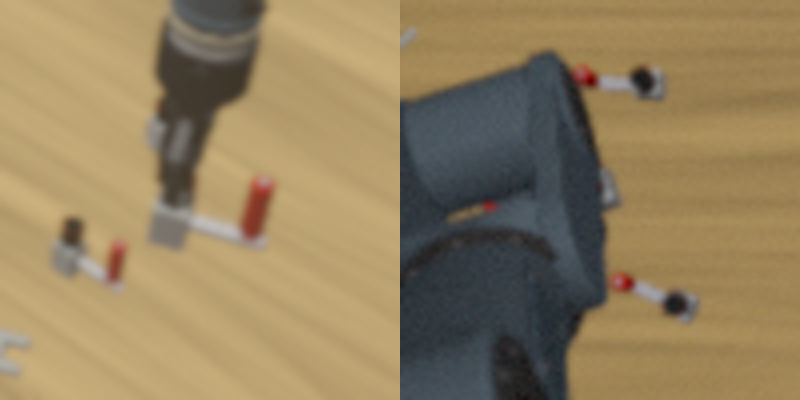

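The picture shows the fingers closed on the large crank's grip at left (175,185), and the crank is still upright. Next I'll lift it and carry it over the shaft.

```bash

python3 -m crank '[{"dp":[0,0,-0.03],"delta_rot":[0,0,0],"fingers":-1},{"dp":[0,0,-0.055],"delta_rot":[0,0,0],"fingers":-1},{"dp":[0,0,-0.055],"delta_rot":[0,0,0],"fingers":-1},{"dp":[0,0,-0.055],"delta_rot":[0,0,0],"fingers":-1},{"dp":[0,0,-0.035],"delta_rot":[0,0,0],"fingers":-1}]'
python3 -m crank '[{"dp":[-0.0545,-0.0088,0],"delta_rot":[0,0,0],"fingers":-1},{"dp":[-0.0545,-0.0088,0],"delta_rot":[0,0,0],"fingers":-1},{"dp":[-0.0545,-0.0088,0],"delta_rot":[0,0,0],"fingers":-1},{"dp":[-0.0545,-0.0088,0],"delta_rot":[0,0,0],"fingers":-1},{"dp":[-0.0545,-0.0088,0],"delta_rot":[0,0,0],"fingers":-1},{"dp":[-0.0545,-0.0088,0],"delta_rot":[0,0,0],"fingers":-1},{"dp":[-0.0545,-0.0088,0],"delta_rot":[0,0,0],"fingers":-1},{"dp":[-0.0545,-0.0088,0],"delta_rot":[0,0,0],"fingers":-1},{"dp":[-0.0545,-0.0088,0],"delta_rot":[0,0,0],"fingers":-1},{"dp":[-0.0545,-0.0088,0],"delta_rot":[0,0,0],"fingers":-1},{"dp":[-0.0545,-0.0088,0],"delta_rot":[0,0,0],"fingers":-1},{"dp":[-0.0545,-0.0088,0],"delta_rot":[0,0,0],"fingers":-1}]'
python3 - <<'E'
from h import *
go(.590,-.031,.24); print(np.degrees(manip.sense()["q"]).round(1))
p,D=shot("scene","s2"); p2,D2=shot("top","t2")
r=lambda im,x,y,w,h,s:cv2.resize(im[y:y+h,x:x+w,::-1],None,fx=s,fy=s,interpolation=cv2.INTER_CUBIC)
cv2.imwrite("pics/c2.png",np.hstack([r(p,200,120,100,120,4),r(p2,220,130,100,120,4)]))
E
```

```text
t: 6.12
tcp_pos: [0.5272, 0.294, 0.2402]
tool_rot: [0.574, 0.819, 0.001, 0.0]
force: [0.2, 0.9, -4.7]
finger_gap: 0.305
gripper_force: 59.5
t: 7.12
tcp_pos: [0.5884, -0.0326, 0.2374]
tool_rot: [0.574, 0.819, -0.0, -0.001]
force: [0.3, 0.1, -3.3]
finger_gap: 0.305
gripper_force: 59.8
t 7.1167 tcp [ 0.5884 -0.0326  0.2374] yaw 109.98 tilt 0.13 q6 -34.0 F [ 0.3  0.1 -3.3] gap 0.305
total dp [ 0.0019  0.0041 -0.0052] min rows 0.1 
[-14.   32.3  90.9   0.   56.9 -34. ]
```

View pics/c2.png

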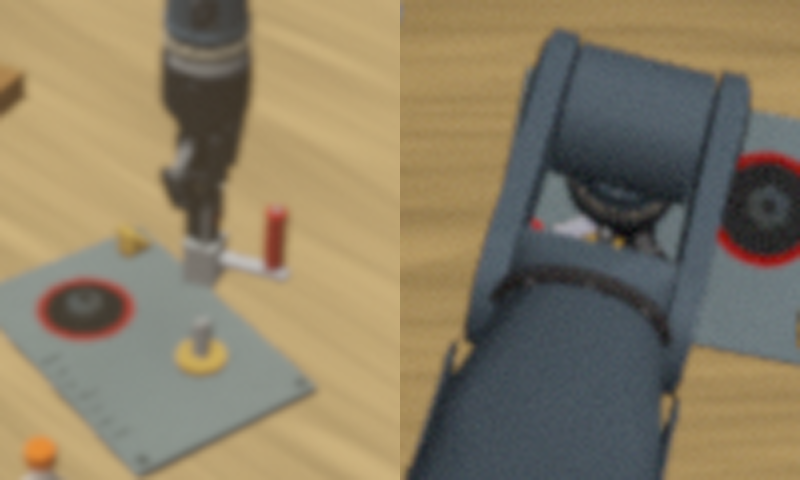

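The hub hangs over the shaft in the scene view: hub at crop (203,265), shaft top at (203,325). I'll turn the crank back counter-clockwise to leave wrist range for winding, then lower it for a close check.

```bash

python3 -m crank '[{"dp":[0,0,0],"delta_rot":[0,0,-0.0196],"fingers":-1},{"dp":[0,0,0],"delta_rot":[0,0,-0.0196],"fingers":-1},{"dp":[0,0,0],"delta_rot":[0,0,-0.0196],"fingers":-1},{"dp":[0,0,0],"delta_rot":[0,0,-0.0196],"fingers":-1},{"dp":[0,0,0],"delta_rot":[0,0,-0.0196],"fingers":-1},{"dp":[0,0,0],"delta_rot":[0,0,-0.0196],"fingers":-1},{"dp":[0,0,0],"delta_rot":[0,0,-0.0196],"fingers":-1},{"dp":[0,0,0],"delta_rot":[0,0,-0.0196],"fingers":-1},{"dp":[0,0,0],"delta_rot":[0,0,-0.0196],"fingers":-1},{"dp":[0,0,0],"delta_rot":[0,0,-0.0196],"fingers":-1},{"dp":[0,0,0],"delta_rot":[0,0,-0.0196],"fingers":-1},{"dp":[0,0,0],"delta_rot":[0,0,-0.0196],"fingers":-1}]' >/dev/null
python3 -m crank '[{"dp":[0,0,0],"delta_rot":[0,0,-0.0196],"fingers":-1},{"dp":[0,0,0],"delta_rot":[0,0,-0.0196],"fingers":-1},{"dp":[0,0,0],"delta_rot":[0,0,-0.0196],"fingers":-1},{"dp":[0,0,0],"delta_rot":[0,0,-0.0196],"fingers":-1},{"dp":[0,0,0],"delta_rot":[0,0,-0.0196],"fingers":-1},{"dp":[0,0,0.03],"delta_rot":[0,0,0],"fingers":-1},{"dp":[0,0,0.03],"delta_rot":[0,0,0],"fingers":-1},{"dp":[0,0,0.02],"delta_rot":[0,0,0],"fingers":-1},{"dp":[0,0,0],"delta_rot":[0,0,0],"fingers":-1},{"dp":[0,0,0],"delta_rot":[0,0,0],"fingers":-1}]'
python3 - <<'E'
from h import *
go(.590,-.031,.20)
p,D=shot("scene","s3"); p2,D2=shot("top","t3")
r=lambda im,x,y,w,h,s:cv2.resize(im[y:y+h,x:x+w,::-1],None,fx=s,fy=s,interpolation=cv2.INTER_CUBIC)
cv2.imwrite("pics/c3.png",np.hstack([r(p,220,155,60,70,6),r(p2,240,150,60,70,6)]))
print(proj("scene",(.590,-.031,.062)),proj("scene",(.5929,-.0286,.062)))
E
```

```text
t: 9.05
tcp_pos: [0.5885, -0.0309, 0.1973]
tool_rot: [-0.422, 0.907, 0.001, -0.001]
force: [0.1, 1.1, -3.8]
finger_gap: 0.303
gripper_force: 59.7
t 9.05 tcp [ 0.5885 -0.0309  0.1973] yaw -130.05 tilt 0.16 q6 -153.8 F [ 0.1  1.1 -3.8] gap 0.303
total dp [-0.0018 -0.0025 -0.0054] min rows 0.1 
(np.float64(250.16171713396096), np.float64(199.6527538930464)) (np.float64(250.08336999095474), np.float64(200.3148557705097))
```

View pics/c3.png

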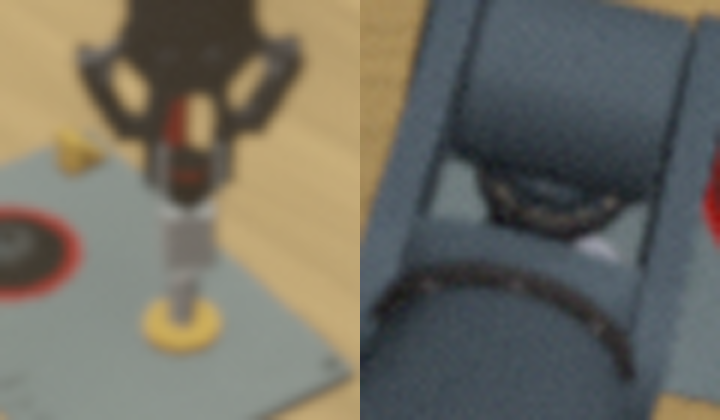

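```bash
python3 - <<'E'
from h import *
p=np.load("pics/s3.npz")["p"].astype(int); a=np.load("pics/scene0.npz")["p"].astype(int)
for v in range(190,208): print(v,p[v,242:262].sum(-1)//3)
print("init")
for v in range(198,206): print(v,a[v,242:262].sum(-1)//3)
T=manip.sense()["tcp_pos"]; f=T-[0,0,.1247]
c,s=np.cos(np.radians(50)),np.sin(np.radians(50))
for w in(-.016,.016): print("pred bottom corner",proj("scene",f+[.016*c-w*s,.016*s+w*c,0]))
print("top edge",proj("scene",f+[.016*c,.016*s,.044]))
E
```

```text
190 [141 141 140 142 146 151 150 140 124 114 125 140 150 150 150 153 155 155
 154 155]
191 [141 141 141 140 140 142 141 135 125 119 122 129 134 139 147 155 157 156
 155 154]
192 [141 140 140 140 138 133 126 121 115 113 113 114 119 129 145 157 160 159
 158 156]
193 [141 141 141 141 138 130 120 113 111 110 110 112 115 126 144 157 161 162
 161 158]
194 [140 140 140 140 138 129 119 113 111 111 110 111 115 126 143 156 161 161
 161 161]
195 [140 140 140 140 136 129 120 113 111 110 110 110 114 124 140 153 159 161
 162 162]
196 [140 140 140 139 137 129 119 112 111 110 110 110 113 121 135 148 156 159
 160 161]
197 [139 140 140 139 137 128 119 113 111 110 110 111 112 119 132 145 152 155
 158 159]
198 [139 139 139 140 137 129 119 114 113 113 113 113 114 121 132 142 148 151
 154 157]
199 [138 139 139 139 137 131 124 121 121 121 121 121 123 129 136 142 145 148
 150 154]
200 [138 138 139 140 138 134 132 132 132 130 128 129 134 137 141 143 144 145
 148 150]
201 [139 137 138 138 138 136 135 134 131 125 123 130 137 141 142 143 144 144
 145 147]
202 [137 138 138 138 137 134 130 126 120 114 116 128 138
[... 708 characters left out ...]
8 139 139 140
 142 145]
201 [132 132 133 134 133 134 135 136 133 126 122 127 133 137 138 137 138 138
 140 142]
202 [132 132 133 133 132 129 126 122 117 111 112 123 134 137 138 139 139 139
 139 140]
203 [133 133 133 133 133 128 121 116 110 105 110 124 134 138 138 139 138 138
 139 139]
204 [133 133 135 137 138 132 124 115 110 107 114 129 137 139 139 138 138 137
 137 139]
205 [133 134 138 142 145 139 126 116 110 109 119 135 143 143 140 138 137 138
 138 139]
pred bottom corner (np.float64(246.27799079679335), np.float64(200.13648498094037))
pred bottom corner (np.float64(255.08492577250843), np.float64(199.61539493807308))
top edge (np.float64(250.84515520108258), np.float64(190.38527540068023))
```

```bash

python3 -m crank '[{"dp":[0,-0.0027,0.008],"delta_rot":[0,0,0],"fingers":-1},{"dp":[0,0,0.008],"delta_rot":[0,0,0],"fingers":-1},{"dp":[0,0,0.004],"delta_rot":[0,0,0],"fingers":-1},{"dp":[0,0,0],"delta_rot":[0,0,0],"fingers":-1},{"dp":[0,0,0],"delta_rot":[0,0,0],"fingers":-1}]'
python3 -m crank '[{"dp":[0,0,0.004],"delta_rot":[0,0,0],"fingers":-1},{"dp":[0,0,0],"delta_rot":[0,0,0],"fingers":-1},{"dp":[0,0,0],"delta_rot":[0,0,0],"fingers":-1}]'
python3 -m crank '[{"dp":[0,0,0.004],"delta_rot":[0,0,0],"fingers":-1},{"dp":[0,0,0],"delta_rot":[0,0,0],"fingers":-1},{"dp":[0,0,0],"delta_rot":[0,0,0],"fingers":-1}]'
python3 -m crank '[{"dp":[0,0,0.004],"delta_rot":[0,0,0],"fingers":-1},{"dp":[0,0,0],"delta_rot":[0,0,0],"fingers":-1},{"dp":[0,0,0],"delta_rot":[0,0,0],"fingers":-1}]'
python3 -c "
from h import *
go(.590,-.031,.20)"
```

```text
t: 9.57
tcp_pos: [0.5901, -0.0323, 0.188]
tool_rot: [-0.422, 0.907, 0.0, -0.0]
force: [0.2, 0.1, -3.8]
finger_gap: 0.308
gripper_force: 59.8
t: 9.82
tcp_pos: [0.5902, -0.0323, 0.1861]
tool_rot: [-0.422, 0.907, 0.0, -0.0]
force: [-0.0, -0.4, -3.5]
finger_gap: 0.305
gripper_force: 59.8
t: 10.07
tcp_pos: [0.5901, -0.0323, 0.1841]
tool_rot: [-0.422, 0.907, 0.0, -0.0]
force: [-0.1, 0.6, -3.2]
finger_gap: 0.308
gripper_force: 59.7
t: 10.32
tcp_pos: [0.5901, -0.0323, 0.1824]
tool_rot: [-0.422, 0.907, 0.0, -0.0]
force: [-0.4, 0.1, -0.5]
finger_gap: 0.306
gripper_force: 59.9
t 10.3167 tcp [ 0.5901 -0.0323  0.1824] yaw -130.07 tilt 0.01 q6 -153.9 F [-0.4  0.1 -0.5] gap 0.306
total dp [-0.0019  0.0019 -0.0353] min rows 0.4
```

```bash

python3 -m crank '[{"dp":[0,0,0.004],"delta_rot":[0,0,0.014],"fingers":-1},{"dp":[0,0,0],"delta_rot":[0,0,0],"fingers":-1},{"dp":[0,0,0],"delta_rot":[0,0,0],"fingers":-1}]' | sed -n 2,4p
python3 -m crank '[{"dp":[0,0,0.002],"delta_rot":[0,0,0.014],"fingers":-1},{"dp":[0,0,0],"delta_rot":[0,0,0],"fingers":-1},{"dp":[0,0,0],"delta_rot":[0,0,0],"fingers":-1}]' | sed -n 2,4p
python3 -m crank '[{"dp":[0,0,0.002],"delta_rot":[0,0,0.014],"fingers":-1},{"dp":[0,0,0],"delta_rot":[0,0,0],"fingers":-1},{"dp":[0,0,0],"delta_rot":[0,0,0],"fingers":-1}]'| sed -n 2,4p
```

```text
tcp_pos: [0.5903, -0.0323, 0.1812]
tool_rot: [-0.382, 0.924, -0.0, 0.0]
force: [-2.3, 0.1, 5.3]
tcp_pos: [0.5905, -0.0323, 0.1806]
tool_rot: [-0.341, 0.94, -0.0, 0.0]
force: [-2.6, 1.0, 7.6]
tcp_pos: [0.5906, -0.0323, 0.18]
tool_rot: [-0.299, 0.954, -0.0, 0.001]
force: [-2.8, 1.4, 10.2]
```

```bash

python3 -m crank '[{"dp":[0.001,0.002,0],"delta_rot":[0,0,0],"fingers":-1},{"dp":[0,0,0],"delta_rot":[0,0,0],"fingers":-1},{"dp":[0,0,0],"delta_rot":[0,0,0],"fingers":-1}]' | sed -n 2,4p
python3 -m crank '[{"dp":[0,0,0],"delta_rot":[0,0,0.014],"fingers":-1},{"dp":[0,0,0],"delta_rot":[0,0,0],"fingers":-1},{"dp":[0,0,0],"delta_rot":[0,0,0],"fingers":-1}]' | sed -n 2,4p
python3 -m crank '[{"dp":[0,0,0],"delta_rot":[0,0,0.014],"fingers":-1},{"dp":[0,0,0],"delta_rot":[0,0,0],"fingers":-1},{"dp":[0,0,0],"delta_rot":[0,0,0],"fingers":-1}]'| sed -n 2,4p
python3 -c "
from h import *
go(.590,-.031,.20);print(manip.sense()['ft_torque'])"
```

```text
tcp_pos: [0.5902, -0.0322, 0.1801]
tool_rot: [-0.299, 0.954, -0.001, 0.001]
force: [-2.5, -1.0, 9.1]
tcp_pos: [0.5903, -0.0323, 0.1798]
tool_rot: [-0.257, 0.966, -0.001, 0.001]
force: [-1.0, -1.1, 6.6]
tcp_pos: [0.5899, -0.0323, 0.1785]
tool_rot: [-0.215, 0.977, -0.001, 0.001]
force: [0.3, -1.9, 0.6]
t 11.8167 tcp [ 0.5899 -0.0323  0.1785] yaw -155.14 tilt 0.13 q6 -128.8 F [ 0.3 -1.9  0.6] gap 0.303
total dp [-0.0013  0.0022 -0.0429] min rows 0.5 
[-0.38813799 -0.04681177 -0.02427269]
```

```bash

python3 -m crank '[{"dp":[0,0,0.006],"delta_rot":[0,0,0],"fingers":-1},{"dp":[0,0,0],"delta_rot":[0,0,0],"fingers":-1},{"dp":[0,0,0],"delta_rot":[0,0,0],"fingers":-1}]' | sed -n 2,4p
python3 -m crank '[{"dp":[0,0,0],"delta_rot":[0,0,0.008],"fingers":-1},{"dp":[0,0,0],"delta_rot":[0,0,0],"fingers":-1},{"dp":[0,0,0],"delta_rot":[0,0,0],"fingers":-1}]' | sed -n 2,4p
python3 -c "
from h import *
go(.590,-.031,.20);print(manip.sense()['ft_torque'])"
```

```text
tcp_pos: [0.5899, -0.0323, 0.1751]
tool_rot: [-0.215, 0.977, -0.001, 0.001]
force: [1.5, -2.5, -0.7]
tcp_pos: [0.5897, -0.0322, 0.1749]
tool_rot: [-0.19, 0.982, -0.001, 0.0]
force: [0.9, -3.3, -2.7]
t 12.3167 tcp [ 0.5897 -0.0322  0.1749] yaw -158.05 tilt 0.08 q6 -125.9 F [ 0.9 -3.3 -2.7] gap 0.301
total dp [-0.0015  0.002  -0.0502] min rows 0.6 
[-0.75725759 -0.43276449 -0.03834031]
```

```bash

python3 -m crank '[{"dp":[0.0008,-0.0018,0.007],"delta_rot":[0,0,0],"fingers":-1},{"dp":[0,0,0.007],"delta_rot":[0,0,0],"fingers":-1},{"dp":[0,0,0.007],"delta_rot":[0,0,0],"fingers":-1},{"dp":[0,0,0.005],"delta_rot":[0,0,0],"fingers":-1},{"dp":[0,0,0],"delta_rot":[0,0,0],"fingers":-1},{"dp":[0,0,0],"delta_rot":[0,0,0],"fingers":-1}]' | sed -n 2,4p
python3 -c "
from h import *
go(.590,-.031,.20);print(manip.sense()['ft_torque'])"
```

```text
tcp_pos: [0.5894, -0.0327, 0.1616]
tool_rot: [-0.19, 0.982, 0.0, 0.0]
force: [2.7, -1.6, -6.0]
t 12.8167 tcp [ 0.5894 -0.0327  0.1616] yaw -158.15 tilt 0.02 q6 -125.9 F [ 2.7 -1.6 -6. ] gap 0.307
total dp [-0.0024  0.0028 -0.0768] min rows 0.9 
[-0.40850194 -0.73639905 -0.00256145]
```

```bash

python3 -m crank '[{"dp":[0,0,0.005],"delta_rot":[0,0,0],"fingers":-1},{"dp":[0,0,0.005],"delta_rot":[0,0,0],"fingers":-1},{"dp":[0,0,0.004],"delta_rot":[0,0,0],"fingers":-1},{"dp":[0,0,0],"delta_rot":[0,0,0],"fingers":-1},{"dp":[0,0,0],"delta_rot":[0,0,0],"fingers":-1}]' 80| sed -n 2,4p
python3 -m crank '[{"dp":[0,0,0.005],"delta_rot":[0,0,0],"fingers":-1},{"dp":[0,0,0.005],"delta_rot":[0,0,0],"fingers":-1},{"dp":[0,0,0.004],"delta_rot":[0,0,0],"fingers":-1},{"dp":[0,0,0],"delta_rot":[0,0,0],"fingers":-1},{"dp":[0,0,0],"delta_rot":[0,0,0],"fingers":-1}]' | sed -n 2,4p
python3 -c "
from h import *
go(.590,-.031,.20);print(manip.sense()['ft_torque'])"
```

```text
tcp_pos: [0.5897, -0.0328, 0.156]
tool_rot: [-0.19, 0.982, -0.0, 0.001]
force: [2.4, -1.4, 2.6]
tcp_pos: [0.5896, -0.0328, 0.1478]
tool_rot: [-0.189, 0.982, -0.0, 0.0]
force: [3.1, -1.2, -1.5]
t 13.65 tcp [ 0.5896 -0.0328  0.1478] yaw -158.16 tilt 0.05 q6 -125.9 F [ 3.1 -1.2 -1.5] gap 0.299
total dp [-0.0022  0.0031 -0.1044] min rows 1.3 
[-0.2243525  -0.81787812 -0.12695978]
```

```bash

python3 -m crank '[{"dp":[-0.002,0,0.005],"delta_rot":[0,0,0],"fingers":-1},{"dp":[0,0,0.005],"delta_rot":[0,0,0],"fingers":-1},{"dp":[0,0,0],"delta_rot":[0,0,0],"fingers":-1},{"dp":[0,0,0],"delta_rot":[0,0,0],"fingers":-1}]' | sed -n 2,4p
python3 -m crank '[{"dp":[0,0,0.006],"delta_rot":[0,0,0],"fingers":-1},{"dp":[0,0,0.006],"delta_rot":[0,0,0],"fingers":-1},{"dp":[0,0,0],"delta_rot":[0,0,0],"fingers":-1},{"dp":[0,0,0],"delta_rot":[0,0,0],"fingers":-1}]' | sed -n 2,4p
python3 -c "
from h import *
go(.590,-.031,.20);print(manip.sense()['ft_torque'])"
```

```text
tcp_pos: [0.5902, -0.0327, 0.1447]
tool_rot: [-0.19, 0.982, -0.0, 0.0]
force: [0.1, -1.5, 12.0]
tcp_pos: [0.5903, -0.0326, 0.1445]
tool_rot: [-0.19, 0.982, -0.001, 0.001]
force: [-7.4, -0.5, 45.5]
t 14.3167 tcp [ 0.5903 -0.0326  0.1445] yaw -158.11 tilt 0.14 q6 -125.8 F [-7.4 -0.5 45.5] gap 0.297
total dp [-0.0008  0.0029 -0.111 ] min rows 1.3 
[ 0.06683429  1.59055165 -0.10198081]
```

```bash

python3 -m crank '[{"dp":[0,0,-0.011],"delta_rot":[0,0,0],"fingers":-1},{"dp":[0,0,0],"delta_rot":[0,0,0],"fingers":-1},{"dp":[0,0,0],"delta_rot":[0,0,0],"fingers":-1}]' | sed -n 2,4p
python3 -m crank '[{"dp":[0,0,0],"delta_rot":[0,0,0.0195],"fingers":-1},{"dp":[0,0,0],"delta_rot":[0,0,0.0195],"fingers":-1},{"dp":[0,0,0],"delta_rot":[0,0,0.0195],"fingers":-1},{"dp":[0,0,0],"delta_rot":[0,0,0.0195],"fingers":-1},{"dp":[0,0,0],"delta_rot":[0,0,0.0195],"fingers":-1},{"dp":[0,0,0],"delta_rot":[0,0,0.0195],"fingers":-1},{"dp":[0,0,0],"delta_rot":[0,0,0.0195],"fingers":-1},{"dp":[0,0,0],"delta_rot":[0,0,0.0195],"fingers":-1}]' | sed -n 2,4p
python3 -c "
from h import *
go(.590,-.0325,.1445);print(manip.sense()['ft_torque'])"
```

```text
tcp_pos: [0.5902, -0.0326, 0.1447]
tool_rot: [-0.19, 0.982, -0.0, 0.0]
force: [-1.9, -1.9, 18.5]
tcp_pos: [0.5902, -0.0333, 0.1447]
tool_rot: [0.296, 0.955, -0.001, 0.0]
force: [-2.6, -5.0, 18.6]
t 15.2333 tcp [ 0.5902 -0.0333  0.1447] yaw 145.51 tilt 0.13 q6 -69.4 F [-2.6 -5.  18.6] gap 0.3
total dp [0.0013 0.0011 0.0005] min rows 0.0 
[-0.66634155  0.36540315  0.27713045]
```

```bash

python3 -m crank '[{"dp":[0,0,0],"delta_rot":[0,0,0.0195],"fingers":-1},{"dp":[0,0,0],"delta_rot":[0,0,0.0195],"fingers":-1},{"dp":[0,0,0],"delta_rot":[0,0,0.0195],"fingers":-1},{"dp":[0,0,0],"delta_rot":[0,0,0.0195],"fingers":-1},{"dp":[0,0,0],"delta_rot":[0,0,0.0195],"fingers":-1},{"dp":[0,0,0],"delta_rot":[0,0,0.0195],"fingers":-1},{"dp":[0,0,0],"delta_rot":[0,0,0.0195],"fingers":-1},{"dp":[0,0,0],"delta_rot":[0,0,0.0195],"fingers":-1},{"dp":[0,0,0],"delta_rot":[0,0,0.0195],"fingers":-1},{"dp":[0,0,0],"delta_rot":[0,0,0.0195],"fingers":-1},{"dp":[0,0,0],"delta_rot":[0,0,0.0195],"fingers":-1},{"dp":[0,0,0],"delta_rot":[0,0,0.0195],"fingers":-1}]' | sed -n 2,4p
python3 -m crank '[{"dp":[0,0,0],"delta_rot":[0,0,0.0195],"fingers":-1},{"dp":[0,0,0],"delta_rot":[0,0,0.0195],"fingers":-1},{"dp":[0,0,0],"delta_rot":[0,0,0.0195],"fingers":-1},{"dp":[0,0,0],"delta_rot":[0,0,0.0195],"fingers":-1},{"dp":[0,0,0],"delta_rot":[0,0,0.0195],"fingers":-1},{"dp":[0,0,0],"delta_rot":[0,0,0.0195],"fingers":-1},{"dp":[0,0,0],"delta_rot":[0,0,0.0195],"fingers":-1},{"dp":[0,0,0],"delta_rot":[0,0,0.0195],"fingers":-1},{"dp":[0,0,0],"delta_rot":[0,0,0.0195],"fingers":-1},{"dp":[0,0,0],"delta_rot":[0,0,0.0195],"fingers":-1},{"dp":[0,0,0],"delta_rot":[0,0,0.0195],"fingers":-1},{"dp":[0,0,0],"delta_rot":[0,0,0.0195],"fingers":-1}]' | sed -n 2,4p
python3 -m crank '[{"dp":[0,0,0],"delta_rot":[0,0,0.0195],"fingers":-1},{"dp":[0,0,0],"delta_rot":[0,0,0.0195],"fingers":-1},{"dp":[0,0,0],"delta_rot":[0,0,0.0195],"fingers":-1},{"dp":[0,0,0],"delta_rot":[0,0,0.0195],"fingers":-1},{"dp":[0,0,0],"delta_rot":[0,0,0.0195],"fingers":-1},{"dp":[0,0,0],"delta_rot":[0,0,0.0195],"fingers":-1},{"dp":[0,0,0],"delta_rot":[0,0,0.0195],"fingers":-1},{"dp":[0,0,0],"delta_rot":[0,0,0.0195],"fingers":-1},{"dp":[0,0,0],"delta_rot":[0,0,0],"fingers":-1}]' | sed -n 2,4p
python3 -c "
from h import *
go(.590,-.0325,.1445);print(manip.sense()['ft_torque'])"
```

```text
tcp_pos: [0.5892, -0.0336, 0.1447]
tool_rot: [0.86, 0.51, -0.002, 0.0]
force: [-4.1, -6.2, 20.5]
tcp_pos: [0.5888, -0.0326, 0.1447]
tool_rot: [0.98, -0.199, -0.002, 0.001]
force: [-4.5, -2.7, 21.0]
tcp_pos: [0.5893, -0.0322, 0.1447]
tool_rot: [0.771, -0.637, -0.001, 0.001]
force: [-3.7, -1.2, 20.8]
t 17.9833 tcp [ 0.5893 -0.0322  0.1447] yaw -79.13 tilt 0.12 q6 155.2 F [-3.7 -1.2 20.8] gap 0.303
total dp [ 0.0009 -0.0012  0.0004] min rows 0.0 
[-0.24567855  0.60686162 -0.22482125]
```

```bash

python3 -m crank '[{"dp":[0,0,-0.01],"delta_rot":[0,0,0],"fingers":0.05},{"dp":[0,0,0],"delta_rot":[0,0,0],"fingers":0.05},{"dp":[0,0,0],"delta_rot":[0,0,0],"fingers":0.05},{"dp":[0,0,-0.012],"delta_rot":[0,0,0],"fingers":0.05},{"dp":[0,0,0],"delta_rot":[0,0,0],"fingers":0.05}]' 
python3 - <<'E'
from h import *
go(.590,-.0325,.150)
p,D=shot("scene","s4"); p2,D2=shot("top","t4")
r=lambda im,x,y,w,h,s:cv2.resize(im[y:y+h,x:x+w,::-1],None,fx=s,fy=s,interpolation=cv2.INTER_CUBIC)
cv2.imwrite("pics/c4.png",np.hstack([r(p,210,155,65,70,6),r(p2,240,150,65,70,6)]))
E
```

```text
t: 18.4
tcp_pos: [0.5899, -0.0322, 0.1535]
tool_rot: [0.772, -0.636, -0.001, 0.0]
force: [0.3, 0.4, 0.5]
finger_gap: 0.52
gripper_force: 0.0
t 18.4 tcp [ 0.5899 -0.0322  0.1535] yaw -78.94 tilt 0.08 q6 155.0 F [0.3 0.4 0.5] gap 0.52
total dp [ 0.0007 -0.0002  0.0071] min rows 0.1
```

View pics/c4.png

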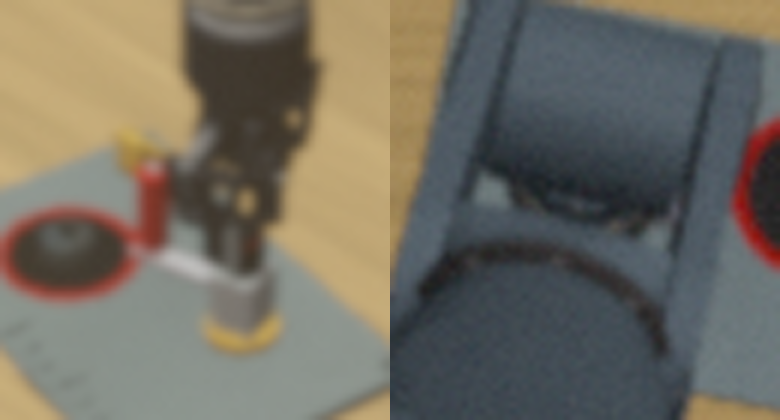

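The crank hub sits on the brass shoulder at crop (240,300), with the knob at (152,205). The fingers are clear. Next I'll turn the wrist back and regrip.

```bash

python3 -m crank '[{"dp":[0,0,0],"delta_rot":[0,0,-0.0197],"fingers":0.05},{"dp":[0,0,0],"delta_rot":[0,0,-0.0197],"fingers":0.05},{"dp":[0,0,0],"delta_rot":[0,0,-0.0197],"fingers":0.05},{"dp":[0,0,0],"delta_rot":[0,0,-0.0197],"fingers":0.05},{"dp":[0,0,0],"delta_rot":[0,0,-0.0197],"fingers":0.05},{"dp":[0,0,0],"delta_rot":[0,0,-0.0197],"fingers":0.05},{"dp":[0,0,0],"delta_rot":[0,0,-0.0197],"fingers":0.05},{"dp":[0,0,0],"delta_rot":[0,0,-0.0197],"fingers":0.05},{"dp":[0,0,0],"delta_rot":[0,0,-0.0197],"fingers":0.05},{"dp":[0,0,0],"delta_rot":[0,0,-0.0197],"fingers":0.05},{"dp":[0,0,0],"delta_rot":[0,0,-0.0197],"fingers":0.05},{"dp":[0,0,0],"delta_rot":[0,0,-0.0197],"fingers":0.05}]' | sed -n 2,4p
python3 -m crank '[{"dp":[0,0,0],"delta_rot":[0,0,-0.0197],"fingers":0.05},{"dp":[0,0,0],"delta_rot":[0,0,-0.0197],"fingers":0.05},{"dp":[0,0,0],"delta_rot":[0,0,-0.0197],"fingers":0.05},{"dp":[0,0,0],"delta_rot":[0,0,-0.0197],"fingers":0.05},{"dp":[0,0,0],"delta_rot":[0,0,-0.0197],"fingers":0.05},{"dp":[0,0,0],"delta_rot":[0,0,-0.0197],"fingers":0.05},{"dp":[0,0,0],"delta_rot":[0,0,-0.0197],"fingers":0.05},{"dp":[0,0,0],"delta_rot":[0,0,-0.0197],"fingers":0.05},{"dp":[0,0,0],"delta_rot":[0,0,-0.0197],"fingers":0.05},{"dp":[0,0,0],"delta_rot":[0,0,-0.0197],"fingers":0.05},{"dp":[0,0,0],"delta_rot":[0,0,-0.0197],"fingers":0.05},{"dp":[0,0,0],"delta_rot":[0,0,-0.0197],"fingers":0.05}]' | sed -n 2,4p
python3 -m crank '[{"dp":[0,0,0],"delta_rot":[0,0,-0.0197],"fingers":0.05},{"dp":[0,0,0],"delta_rot":[0,0,-0.0197],"fingers":0.05},{"dp":[0,0,0],"delta_rot":[0,0,-0.0197],"fingers":0.05},{"dp":[0,0,0],"delta_rot":[0,0,-0.0197],"fingers":0.05},{"dp":[0,0,0],"delta_rot":[0,0,-0.0197],"fingers":0.05},{"dp":[0,0,0],"delta_rot":[0,0,-0.0197],"fingers":0.05},{"dp":[0,0,0],"delta_rot":[0,0,-0.0197],"fingers":0.05},{"dp":[0,0,0],"delta_rot":[0,0,-0.0197],"fingers":0.05},{"dp":[0,0,0],"delta_rot":[0,0,-0.0197],"fingers":0.05},{"dp":[0,0,0],"delta_rot":[0,0,-0.0197],"fingers":0.05},{"dp":[0,0,0],"delta_rot":[0,0,-0.0197],"fingers":0.05},{"dp":[0,0,0],"delta_rot":[0,0,-0.0197],"fingers":0.05}]' | sed -n 2,4p
python3 -m crank '[{"dp":[0,0,0],"delta_rot":[0,0,-0.0197],"fingers":0.05},{"dp":[0,0,0],"delta_rot":[0,0,-0.0197],"fingers":0.05},{"dp":[0,0,0],"delta_rot":[0,0,-0.0197],"fingers":0.05},{"dp":[0,0,0],"delta_rot":[0,0,-0.0197],"fingers":0.05},{"dp":[0,0,0],"delta_rot":[0,0,-0.0197],"fingers":0.05},{"dp":[0,0,0],"delta_rot":[0,0,-0.0197],"fingers":0.05},{"dp":[0,0,0],"delta_rot":[0,0,-0.0197],"fingers":0.05},{"dp":[0,0,0],"delta_rot":[0,0,0],"fingers":0.05},{"dp":[0,0,0],"delta_rot":[0,0,0],"fingers":0.05}]' | sed -n 2,4p
python3 -c "
from h import *
go(.590,-.0325,.149);print(manip.sense()['ft_torque'])"
```

```text
tcp_pos: [0.59, -0.0323, 0.1534]
tool_rot: [0.998, 0.057, -0.0, -0.0]
force: [0.4, 0.8, -0.6]
tcp_pos: [0.5899, -0.0323, 0.1534]
tool_rot: [0.697, 0.717, -0.0, -0.0]
force: [-0.1, 0.9, -0.9]
tcp_pos: [0.5899, -0.0323, 0.1534]
tool_rot: [0.029, 1.0, 0.0, -0.0]
force: [0.1, -0.0, 0.7]
tcp_pos: [0.59, -0.0323, 0.1535]
tool_rot: [-0.389, 0.921, 0.0, -0.0]
force: [-0.2, 0.1, -0.0]
t 22.25 tcp [ 0.59   -0.0323  0.1535] yaw -134.17 tilt 0.03 q6 -149.8 F [-0.2  0.1 -0. ] gap 0.526
total dp [ 0.0002 -0.0002  0.009 ] min rows 0.1 
[0.02195753 0.04633296 0.04651694]
```

Now I'll lower, grip and wind, starting with 24 rows.

```bash

python3 -m crank '[{"dp":[0,0,0.009],"delta_rot":[0,0,0],"fingers":0.05},{"dp":[0,0,0],"delta_rot":[0,0,0],"fingers":-1},{"dp":[0,0,0],"delta_rot":[0,0,0],"fingers":-1},{"dp":[0,0,0],"delta_rot":[0,0,0],"fingers":-1},{"dp":[0,0,0],"delta_rot":[0,0,0],"fingers":-1},{"dp":[0,0,0],"delta_rot":[0,0,0],"fingers":-1}]' 80
python3 -m crank '[{"dp":[0,0,0.005],"delta_rot":[0,0,0.0195],"fingers":-1},{"dp":[0,0,0],"delta_rot":[0,0,0.0195],"fingers":-1},{"dp":[0,0,0],"delta_rot":[0,0,0.0195],"fingers":-1},{"dp":[0,0,0],"delta_rot":[0,0,0.0195],"fingers":-1},{"dp":[0,0,0],"delta_rot":[0,0,0.0195],"fingers":-1},{"dp":[0,0,0],"delta_rot":[0,0,0.0195],"fingers":-1},{"dp":[0,0,0],"delta_rot":[0,0,0.0195],"fingers":-1},{"dp":[0,0,0],"delta_rot":[0,0,0.0195],"fingers":-1},{"dp":[0,0,0],"delta_rot":[0,0,0.0195],"fingers":-1},{"dp":[0,0,0],"delta_rot":[0,0,0.0195],"fingers":-1},{"dp":[0,0,0],"delta_rot":[0,0,0.0195],"fingers":-1},{"dp":[0,0,0],"delta_rot":[0,0,0.0195],"fingers":-1}]' | sed -n 2,4p
python3 -m crank '[{"dp":[0,0,0],"delta_rot":[0,0,0.0195],"fingers":-1},{"dp":[0,0,0],"delta_rot":[0,0,0.0195],"fingers":-1},{"dp":[0,0,0],"delta_rot":[0,0,0.0195],"fingers":-1},{"dp":[0,0,0],"delta_rot":[0,0,0.0195],"fingers":-1},{"dp":[0,0,0],"delta_rot":[0,0,0.0195],"fingers":-1},{"dp":[0,0,0],"delta_rot":[0,0,0.0195],"fingers":-1},{"dp":[0,0,0],"delta_rot":[0,0,0.0195],"fingers":-1},{"dp":[0,0,0],"delta_rot":[0,0,0.0195],"fingers":-1},{"dp":[0,0,0],"delta_rot":[0,0,0.0195],"fingers":-1},{"dp":[0,0,0],"delta_rot":[0,0,0.0195],"fingers":-1},{"dp":[0,0,0],"delta_rot":[0,0,0.0195],"fingers":-1},{"dp":[0,0,0],"delta_rot":[0,0,0.0195],"fingers":-1}]' | sed -n 2,4p
python3 -c "
from h import *
go(.590,-.0325,.149);print(manip.sense()['ft_torque'])"
```

```text
t: 22.75
tcp_pos: [0.5899, -0.0324, 0.149]
tool_rot: [-0.391, 0.921, 0.0, -0.0]
force: [0.3, -1.0, -2.3]
finger_gap: 0.297
gripper_force: 78.7
tcp_pos: [0.5902, -0.0334, 0.1489]
tool_rot: [0.329, 0.944, -0.001, 0.001]
force: [-3.9, -4.0, 12.6]
tcp_pos: [0.5892, -0.0335, 0.1489]
tool_rot: [0.877, 0.48, -0.001, 0.001]
force: [-6.2, -4.7, 13.3]
t 24.75 tcp [ 0.5892 -0.0335  0.1489] yaw 57.32 tilt 0.18 q6 18.8 F [-6.2 -4.7 13.3] gap 0.304
total dp [ 0.0026  0.0002 -0.0002] min rows 0.0 
[-0.64807705  1.02113476  0.24713083]
```

```bash

python3 -m crank '[{"dp":[0,0,0],"delta_rot":[0,0,0.0195],"fingers":-1},{"dp":[0,0,0],"delta_rot":[0,0,0.0195],"fingers":-1},{"dp":[0,0,0],"delta_rot":[0,0,0.0195],"fingers":-1},{"dp":[0,0,0],"delta_rot":[0,0,0.0195],"fingers":-1},{"dp":[0,0,0],"delta_rot":[0,0,0.0195],"fingers":-1},{"dp":[0,0,0],"delta_rot":[0,0,0.0195],"fingers":-1},{"dp":[0,0,0],"delta_rot":[0,0,0.0195],"fingers":-1},{"dp":[0,0,0],"delta_rot":[0,0,0.0195],"fingers":-1},{"dp":[0,0,0],"delta_rot":[0,0,0.0195],"fingers":-1},{"dp":[0,0,0],"delta_rot":[0,0,0.0195],"fingers":-1},{"dp":[0,0,0],"delta_rot":[0,0,0.0195],"fingers":-1}]' | sed -n 2,4p
python3 -c "
from h import *
go(.590,-.0325,.149);s=manip.sense();print(s['ft_torque'],s['tau'][5])"
python3 -m crank '[{"dp":[0,0,0],"delta_rot":[0,0,0.0195],"fingers":-1},{"dp":[0,0,0],"delta_rot":[0,0,0.0195],"fingers":-1}]' | sed -n 2,4p
python3 -c "
from h import *
go(.590,-.0325,.149);s=manip.sense();print(s['ft_torque'],s['tau'][5])"
python3 -m crank '[{"dp":[0,0,0],"delta_rot":[0,0,0.0195],"fingers":-1},{"dp":[0,0,0],"delta_rot":[0,0,0.0195],"fingers":-1}]' | sed -n 2,4p
python3 -c "
from h import *
go(.590,-.0325,.149);s=manip.sense();print(s['ft_torque'],s['tau'][5])"
```

```text
tcp_pos: [0.5889, -0.0327, 0.1489]
tool_rot: [0.985, -0.173, -0.001, 0.001]
force: [-5.9, -1.2, 14.6]
t 25.6667 tcp [ 0.5889 -0.0327  0.1489] yaw -19.92 tilt 0.17 q6 96.0 F [-5.9 -1.2 14.6] gap 0.296
total dp [ 0.002  -0.0012 -0.0003] min rows 0.0 
[-0.29128534  1.0747905   0.30881603] -0.695186723023653
tcp_pos: [0.5889, -0.0326, 0.1489]
tool_rot: [0.956, -0.292, -0.001, 0.001]
force: [-5.9, -0.3, 13.5]
t 25.8333 tcp [ 0.5889 -0.0326  0.1489] yaw -33.96 tilt 0.15 q6 110.1 F [-5.9 -0.3 13.5] gap 0.295
total dp [ 0.0017 -0.0013 -0.0002] min rows 0.0 
[-0.20380577  1.0636949   0.265798  ] -0.6964333914220333
tcp_pos: [0.589, -0.0325, 0.1489]
tool_rot: [0.914, -0.407, -0.001, 0.001]
force: [-6.9, 1.0, 14.5]
t 26.0 tcp [ 0.589  -0.0325  0.1489] yaw -48.01 tilt 0.14 q6 124.1 F [-6.9  1.  14.5] gap 0.292
total dp [ 0.0014 -0.0014 -0.0003] min rows 0.0 
[-0.11048476  0.96873247  0.24918463] -0.6980076245963573
```

```bash

python3 -m crank '[{"dp":[0,0,0],"delta_rot":[0,0,0.0195],"fingers":-1},{"dp":[0,0,0],"delta_rot":[0,0,0.0195],"fingers":-1}]' | sed -n 2,4p
python3 -c "
from h import *
go(.590,-.0325,.149);s=manip.sense();print(s['ft_torque'],s['tau'][5])"
python3 -m crank '[{"dp":[0,0,0],"delta_rot":[0,0,0.0195],"fingers":-1},{"dp":[0,0,0],"delta_rot":[0,0,0.0195],"fingers":-1}]' | sed -n 2,4p
python3 -c "
from h import *
go(.590,-.0325,.149);s=manip.sense();print(s['ft_torque'],s['tau'][5])"
```

```text
tcp_pos: [0.5892, -0.0324, 0.1489]
tool_rot: [0.857, -0.515, -0.001, 0.001]
force: [-5.1, -0.3, 15.0]
t 26.1667 tcp [ 0.5892 -0.0324  0.1489] yaw -62.06 tilt 0.11 q6 138.2 F [-5.1 -0.3 15. ] gap 0.295
total dp [ 0.001  -0.0013 -0.0002] min rows 0.0 
[-0.07471919  0.98274298  0.2842109 ] -0.6989363394677639
tcp_pos: [0.5893, -0.0323, 0.1489]
tool_rot: [0.788, -0.616, -0.0, 0.001]
force: [-4.5, -0.3, 13.0]
t 26.3333 tcp [ 0.5893 -0.0323  0.1489] yaw -76.09 tilt 0.10 q6 152.2 F [-4.5 -0.3 13. ] gap 0.298
total dp [ 0.0007 -0.0013 -0.0002] min rows 0.0 
[0.04986165 0.93010438 0.47619021] -0.6525981053709984
```

```bash

python3 -m crank '[{"dp":[0,0,-0.005],"delta_rot":[0,0,0],"fingers":-1},{"dp":[0,0,0],"delta_rot":[0,0,0],"fingers":0.05},{"dp":[0,0,0],"delta_rot":[0,0,0],"fingers":0.05},{"dp":[0,0,0],"delta_rot":[0,0,0],"fingers":0.05},{"dp":[0,0,-0.009],"delta_rot":[0,0,0],"fingers":0.05},{"dp":[0,0,0],"delta_rot":[0,0,0],"fingers":0.05}]'
python3 -m crank '[{"dp":[0,0,0],"delta_rot":[0,0,-0.0197],"fingers":0.05},{"dp":[0,0,0],"delta_rot":[0,0,-0.0197],"fingers":0.05},{"dp":[0,0,0],"delta_rot":[0,0,-0.0197],"fingers":0.05},{"dp":[0,0,0],"delta_rot":[0,0,-0.0197],"fingers":0.05},{"dp":[0,0,0],"delta_rot":[0,0,-0.0197],"fingers":0.05},{"dp":[0,0,0],"delta_rot":[0,0,-0.0197],"fingers":0.05},{"dp":[0,0,0],"delta_rot":[0,0,-0.0197],"fingers":0.05},{"dp":[0,0,0],"delta_rot":[0,0,-0.0197],"fingers":0.05},{"dp":[0,0,0],"delta_rot":[0,0,-0.0197],"fingers":0.05},{"dp":[0,0,0],"delta_rot":[0,0,-0.0197],"fingers":0.05},{"dp":[0,0,0],"delta_rot":[0,0,-0.0197],"fingers":0.05},{"dp":[0,0,0],"delta_rot":[0,0,-0.0197],"fingers":0.05}]' | sed -n 2,4p
python3 -m crank '[{"dp":[0,0,0],"delta_rot":[0,0,-0.0197],"fingers":0.05},{"dp":[0,0,0.009],"delta_rot":[0,0,0],"fingers":0.05},{"dp":[0,0,0],"delta_rot":[0,0,0],"fingers":-1},{"dp":[0,0,0],"delta_rot":[0,0,0],"fingers":-1},{"dp":[0,0,0],"delta_rot":[0,0,0],"fingers":-1},{"dp":[0,0,0],"delta_rot":[0,0,0],"fingers":-1},{"dp":[0,0,0],"delta_rot":[0,0,0],"fingers":-1},{"dp":[0,0,0],"delta_rot":[0,0,0],"fingers":-1}]' 80
python3 -m crank '[{"dp":[0,0,0.005],"delta_rot":[0,0,0.0195],"fingers":-1},{"dp":[0,0,0],"delta_rot":[0,0,0.0195],"fingers":-1},{"dp":[0,0,0],"delta_rot":[0,0,0.01],"fingers":-1}]' | sed -n 2,4p
python3 -c "
from h import *
go(.590,-.0325,.149);s=manip.sense();print(s['ft_torque'],s['tau'][5])"
python3 -m crank '[{"dp":[0,0,0],"delta_rot":[0,0,0.0195],"fingers":-1}]' | sed -n 2,4p
python3 -c "
from h import *
go(.590,-.0325,.149);s=manip.sense();print(s['ft_torque'],s['tau'][5])"
```

```text
t: 26.83
tcp_pos: [0.5908, -0.0325, 0.1545]
tool_rot: [0.789, -0.615, 0.001, -0.0]
force: [0.2, -0.3, 0.7]
finger_gap: 0.524
gripper_force: 0.0
tcp_pos: [0.5904, -0.0325, 0.154]
tool_rot: [0.996, 0.084, 0.0, 0.0]
force: [-0.6, 0.6, -0.1]
t: 28.5
tcp_pos: [0.5901, -0.0326, 0.1492]
tool_rot: [0.99, 0.142, -0.0, 0.0]
force: [0.7, -2.2, 0.2]
finger_gap: 0.295
gripper_force: 78.5
tcp_pos: [0.5922, -0.033, 0.149]
tool_rot: [1.0, -0.011, 0.003, 0.002]
force: [7.5, -0.9, 1.5]
t 28.75 tcp [ 0.5922 -0.033   0.149 ] yaw -1.22 tilt 0.41 q6 77.4 F [ 7.5 -0.9  1.5] gap 0.298
total dp [-0.0044 -0.001  -0.    ] min rows 0.1 
[-0.16802878 -1.6193593  -0.13733121] 0.3501265961676836
tcp_pos: [0.5939, -0.0336, 0.1491]
tool_rot: [0.997, -0.072, 0.006, 0.002]
force: [10.1, -4.3, -0.7]
t 28.8333 tcp [ 0.5939 -0.0336  0.1491] yaw -8.30 tilt 0.68 q6 84.4 F [10.1 -4.3 -0.7] gap 0.299
total dp [-0.008  -0.001   0.0002] min rows 0.1 
[-0.80891056 -1.37714109  0.20366183] -0.947168804705143
```

```bash

python3 - <<'E'
from h import *
p,D=shot("scene","s5"); p2,D2=shot("top","t5")
r=lambda im,x,y,w,h,s:cv2.resize(im[y:y+h,x:x+w,::-1],None,fx=s,fy=s,interpolation=cv2.INTER_CUBIC)
cv2.imwrite("pics/c5.png",np.hstack([r(p,210,155,65,70,6),r(p2,240,150,65,70,6)]))
E
```

```text
(no output)
```

View pics/c5.png

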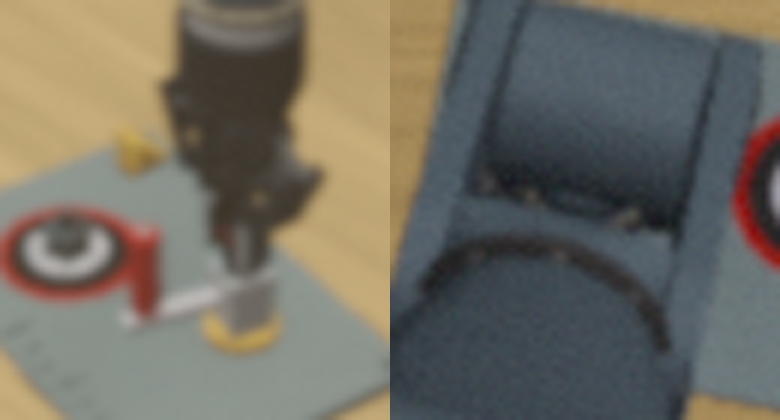

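```bash

python3 - <<'E'
from h import *
def knobyaw(f):
    z=np.load(f"pics/{f}.npz"); q=cloud("scene",z["D"]).reshape(-1,3); p=z["p"].reshape(-1,3).astype(int)
    d=q[:,:2]-[.590,-.0325]; r=np.hypot(*d.T)
    k=(p[:,0]>110)&(p[:,1]<80)&(r<.09)&(r>.045)&(q[:,2]>.06)&(q[:,2]<.125)
    m=np.median(q[k],0); c=m[:2]-[.590,-.0325]; print(f,"knob",k.sum(),m.round(4),"yaw",np.degrees(np.arctan2(c[1],c[0])).round(1),np.hypot(*c).round(4))
for f in("s4","s5"): knobyaw(f)
for f in("scene0","s4","s5"):
    n="scene"; C=cloud(n,np.load(f"pics/{f}.npz")["D"])
    w=C[185:202,210:232].reshape(-1,3); print(f,"nut top z",np.sort(w[:,2])[-25:-3:4].round(4))
E
```

```text
s4 knob 41 [ 0.6096 -0.0898  0.0832] yaw -71.2 0.0606
s5 knob 42 [ 0.6556 -0.0489  0.0904] yaw -14.0 0.0676
scene0 nut top z [0.0244 0.0247 0.0249 0.0256 0.0264 0.0275]
s4 nut top z [0.029  0.0296 0.0303 0.0308 0.0323 0.0338]
s5 nut top z [0.0361 0.037  0.0379 0.0382 0.0393 0.04  ]
```

The spindle nut is clearly up in this view (white nose under the nut at crop (65,235)), and the crank still sits on the shoulder. The crank didn't follow this last grip, which suggests it has reached the stop. I'll regrip to confirm.

```bash

python3 -m crank '[{"dp":[0,0,-0.005],"delta_rot":[0,0,0],"fingers":0.05},{"dp":[0,0,0],"delta_rot":[0,0,0],"fingers":0.05},{"dp":[0,0,0],"delta_rot":[0,0,0],"fingers":0.05},{"dp":[0,0,-0.005],"delta_rot":[0,0,0],"fingers":0.05},{"dp":[0,0,0],"delta_rot":[0,0,0],"fingers":0.05}]'
python3 - <<'E'
from h import *
go(.590,-.0325,.149,15)
z=shot("scene","s6"); exec('''
q=cloud("scene",z[1]).reshape(-1,3); p=z[0].reshape(-1,3).astype(int)
d=q[:,:2]-[.590,-.0325]; r=np.hypot(*d.T)
k=(p[:,0]>110)&(p[:,1]<80)&(r<.09)&(r>.045)&(q[:,2]>.06)&(q[:,2]<.125)
m=np.median(q[k],0); c=m[:2]-[.590,-.0325]; print("knob",k.sum(),m.round(4),"yaw",np.degrees(np.arctan2(c[1],c[0])).round(1))''')
E
```

```text
t: 29.35
tcp_pos: [0.5898, -0.0321, 0.1517]
tool_rot: [0.997, -0.073, -0.0, -0.0]
force: [-0.6, 0.4, 0.7]
finger_gap: 0.527
gripper_force: 0.0
t 29.35 tcp [ 0.5898 -0.0321  0.1517] yaw -8.32 tilt 0.05 q6 84.4 F [-0.6  0.4  0.7] gap 0.527
total dp [0.0006 0.0007 0.0053] min rows 0.1 rotz total -0.0648
knob 42 [ 0.6577 -0.0467  0.0907] yaw -11.8
```

```bash

python3 -m crank '[{"dp":[0,0,0.005],"delta_rot":[0,0,0],"fingers":0.05},{"dp":[0,0,0],"delta_rot":[0,0,0],"fingers":-1},{"dp":[0,0,0],"delta_rot":[0,0,0],"fingers":-1},{"dp":[0,0,0],"delta_rot":[0,0,0],"fingers":-1},{"dp":[0,0,0],"delta_rot":[0,0,0],"fingers":-1},{"dp":[0,0,0],"delta_rot":[0,0,0],"fingers":-1}]' 110
python3 -m crank '[{"dp":[0,0,0],"delta_rot":[0,0,0.0195],"fingers":-1},{"dp":[0,0,0],"delta_rot":[0,0,0.01],"fingers":-1},{"dp":[0,0,0],"delta_rot":[0,0,0],"fingers":-1}]' | sed -n 2,4p
python3 - <<'E'
from h import *
go(.590,-.0325,.149,15);s=manip.sense();print(s['ft_torque'],s['tau'][5])
z=shot("scene","s7"); exec('''
q=cloud("scene",z[1]).reshape(-1,3); p=z[0].reshape(-1,3).astype(int)
d=q[:,:2]-[.590,-.0325]; r=np.hypot(*d.T)
k=(p[:,0]>110)&(p[:,1]<80)&(r<.09)&(r>.045)&(q[:,2]>.06)&(q[:,2]<.125)
m=np.median(q[k],0); c=m[:2]-[.590,-.0325]; print("knob",k.sum(),m.round(4),"yaw",np.degrees(np.arctan2(c[1],c[0])).round(1))''')
E
```

```text
t: 29.9
tcp_pos: [0.5899, -0.0328, 0.1493]
tool_rot: [0.997, -0.072, -0.0, 0.0]
force: [-2.1, -4.2, 2.5]
finger_gap: 0.288
gripper_force: 108.1
tcp_pos: [0.5899, -0.0328, 0.1493]
tool_rot: [0.987, -0.162, -0.0, 0.001]
force: [-2.2, -4.8, 3.4]
t 30.15 tcp [ 0.5899 -0.0328  0.1493] yaw -18.65 tilt 0.14 q6 94.8 F [-2.2 -4.8  3.4] gap 0.286
total dp [ 0.0001 -0.0006  0.0007] min rows 0.0 rotz total -0.0935
[-0.5913601   0.37857697  1.20085442] 1.5248962864279747
knob 43 [ 0.6551 -0.0557  0.0887] yaw -19.6
```

Torque climbed to 1.2 N m, so the crank is firmly against the top stop. I'll let go and rise clear.

```bash

python3 -m crank '[{"dp":[0,0,0],"delta_rot":[0,0,-0.004],"fingers":-1},{"dp":[0,0,0],"delta_rot":[0,0,0],"fingers":0.05},{"dp":[0,0,0],"delta_rot":[0,0,0],"fingers":0.05},{"dp":[0,0,0],"delta_rot":[0,0,0],"fingers":0.05},{"dp":[0,0,-0.01],"delta_rot":[0,0,0],"fingers":0.05},{"dp":[0,0,-0.04],"delta_rot":[0,0,0],"fingers":0.05},{"dp":[0,0,-0.06],"delta_rot":[0,0,0],"fingers":0.05},{"dp":[0,0,-0.06],"delta_rot":[0,0,0],"fingers":0.05},{"dp":[0,0,-0.06],"delta_rot":[0,0,0],"fingers":0.05},{"dp":[0,0,-0.04],"delta_rot":[0,0,0],"fingers":0.05},{"dp":[0,0,0],"delta_rot":[0,0,0],"fingers":0.05},{"dp":[0,0,0],"delta_rot":[0,0,0],"fingers":0.05}]'
python3 - <<'E'
from h import *
p,D=shot("scene","s8"); p2,D2=shot("top","t8")
r=lambda im,x,y,w,h,s:cv2.resize(im[y:y+h,x:x+w,::-1],None,fx=s,fy=s,interpolation=cv2.INTER_CUBIC)
cv2.imwrite("pics/c8.png",np.hstack([r(p,150,125,130,120,3),r(p2,130,100,130,120,3)]))
C=cloud("scene",D); q=C.reshape(-1,3); pp=p.reshape(-1,3).astype(int)
rr=np.hypot(q[:,0]-.590,q[:,1]+.0325); k=(rr<.02)&(pp.max(1)<100)&(q[:,2]<.13); print("grip top z",np.sort(q[k,2])[-12:].round(4))
k=(rr<.09)&(rr>.045)&(pp[:,0]>110)&(pp[:,1]<80)&(q[:,2]>.06); m=np.median(q[k],0); print("knob",m.round(4),np.degrees(np.arctan2(m[1]+.0325,m[0]-.59)).round(1),"ztop",np.sort(q[k,2])[-5:].round(3))
print("nut",np.sort(C[185:202,210:232].reshape(-1,3)[:,2])[-25:-3:4].round(4))
E
```

```text
t: 31.2
tcp_pos: [0.5907, -0.0322, 0.2859]
tool_rot: [0.988, -0.152, 0.002, -0.0]
force: [-0.4, 0.4, -0.8]
finger_gap: 0.528
gripper_force: 0.0
grip top z [0.0954 0.0962 0.0962 0.0966 0.0967 0.097  0.0971 0.0971 0.0973 0.0975
 0.0979 0.0986]
knob [ 0.6574 -0.0469  0.0873] -12.1 ztop [0.106 0.107 0.109 0.111 0.111]
nut [0.0362 0.0369 0.0371 0.0381 0.0387 0.0401]
```

View pics/c8.png

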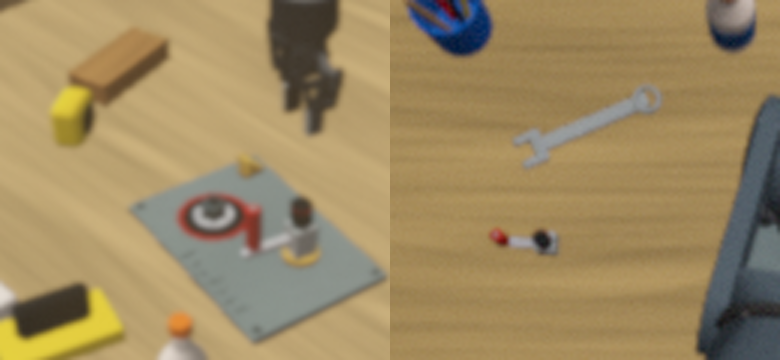

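The view shows the crank seated on the shoulder (grip top at z ≈ 0.096 m), the spindle up, and the gripper well clear. The bystanders in view (gauge, tape, offcut, wrench) are where they were. Handing in.

```bash
python3 -c "
from station import manip
print(manip.sign_off())"
```

```text
the job is handed in; nothing more can be done
None
```

The job is handed in at about 31 s: the large crank is clicked home on the shaft, wound clockwise about 1.6 turns until it met the firm top stop, and released with the gripper clear; sign-off returned no verdict.

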